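Clamp a sample jar with the ratchet lever

TASK

Stand the blue-capped sample jar upright between the jaws of the blue ratchet clamp and let go of it. Then swing the clamp's lever back and forth by its red handle, from stop to stop, so that the toothed wheel advances click by click, until the jar is fully clamped and the lever goes solid instead of clicking on; feel for the stops and push gently, no harder than about 20 N. Finish with the lever swung back against its rest stop and let go, and leave the two other jars and the small brass weight where they stand.

Things in the scene. Friction and masses are not known exactly. Their poses are not given: they have to be found in the camera images.
- jar_3: the sample jar to be clamped, with a BLUE screw cap: a cylinder 42 mm in diameter, 62 mm tall (cap from 50 mm up, 41 mm in diameter), 50 to 100 g; origin at the centre of its underside, z up. It stands on the bench.
- jar_1: a bystander jar with a beige cap, same size as the blue-capped one, origin at the centre of its underside; leave it alone
- jar_2: another bystander jar with a beige cap, same size, origin at the centre of its underside; leave it alone
- weight_1: a small brass weight, 22 mm in diameter, 32 mm tall, on the bench 35 to 50 mm in front of the clamp's base plate near the jaws; bystander, leave it alone
- clamp: the ratchet clamp, fixed to the bench: blue base plate 100 mm (its x) by 265 mm (its y, from -120 to +145 mm), 12 mm thick; origin on the bench. Its y is the jaw axis (at yaw 0, y points to the robot's left, x away from it). At y = -60 mm is the jar's seat, at y = +75 mm, x = 0 the upright pivot of a horizontal 12-tooth ratchet wheel and its lever. Only the red handle is higher than 62 mm.
- jar_seat (a point): point on top of the base plate (12 mm above the bench) where the jar's underside is centred when clamped in the fixed steel V at the clamp's -y side; axes as the clamp's. With the jar here, 11 to 23 mm are left to the moving pad at the start; set it down up to 10 mm off and the pad pushes it home. Fingers have free room beside the seat in the clamp's +x and -x directions.
- jaw_pad: moving jaw's rubber-faced pad, 34 mm wide (x), 18 to 54 mm above the bench; origin at bench height, 4 mm behind its face (which looks to the clamp's -y). Stiff springs (3 N/mm) carry it on a carriage that advances 8.4 mm a notch; once on the jar it stands still while further notches load the springs, to about 30 N at the last notch (the one before: only about 5 N).
- lever_pivot (a point): point on the lever's pivot axis, 80 mm above the bench; axes as the clamp's. Each full swing of the lever advances the wheel one notch and a holding pawl keeps it; 3 or 4 notches are needed in all. A few degrees after the last click the wheel meets a fixed stop: then the lever, started from rest, stops solid at about 0.2 rad. All stops give by 2 to 5 mm at the handle under 10 N.
- lever_knob (a point): middle of the red handle, an upright round post 18 mm in diameter at the end of the lever, 48 to 98 mm above the bench (this point: 80 mm), 130 mm from the pivot axis. Its x axis points along the lever to the pivot. 25 mm and more are free round it. It may be pushed with closed fingers, caged loosely between them, or pinched.
- lever (a joint): lever angle (rad): 0 at the rubber-capped rest stop (pointing from the pivot along the clamp's -x turned 21 degrees to its +y), growing counter-clockwise from above (handle moving towards the clamp's -y, the jar's side) to the far stop at 0.733. Going up drives the wheel (clicks at about 0.63); back below 0.1 the pawl catches the next tooth. Takes 1 to 7 N at the handle; stays where left.
Not all that is in view belongs to the job. What is shaped like the jar_3 but pink is not meant.

How it is judged:
On the way, in this order (a step that is already met when the one before it is completed fails the run):
1. the blue-capped jar stands upright on the base plate between the jaws and is released (horizontal distance between jar_3 and jar_seat below 0.02 m and z of jar_3 in the frame of jar_seat between -0.004 and 0.004 m and angle between jar_3's own z axis and vertical below 0.1 rad and contact force between the fingers and jar_3 below 0.1 N and linear speed of jar_3 below 0.03 m/s), for 0.2 s.
2. the clamp is fully tight: the pad presses the jar with more than 20 N (horizontal distance between jar_3 and jar_seat below 0.006 m and z of jar_3 in the frame of jar_seat between -0.004 and 0.004 m and angle between jar_3's own z axis and vertical below 0.1 rad and contact force between jaw_pad and jar_3 above 20 N), for 0.2 s.
At the end, for the whole second after the job is handed in: the blue-capped jar stands upright (within 0.1 rad) on the base plate in the V, within 6 mm of the seat point and 4 mm of its height, the pad presses it with more than 20 N (only the last notch does), the lever is within 0.08 rad of its rest stop, and the two other jars and the weight stand upright (all of step 2 and value of joint lever below 0.08 rad and linear speed of jar_3 below 0.02 m/s and angle between each of jar_1, jar_2, weight_1's own z axis and vertical below 0.15 rad); the robot touches nothing.
It fails at once if the lever is pushed with more than 30 N (contact force between the fingers and lever above 30 N).
It fails at once if jar_1 is moved more than 20 mm (distance of jar_1 from where it was at the start of the episode above 0.02 m).
It fails at once if jar_2 is moved more than 20 mm (distance of jar_2 from where it was at the start of the episode above 0.02 m).
It fails at once if weight_1 is moved more than 20 mm (distance of weight_1 from where it was at the start of the episode above 0.02 m).
It also fails if it takes over 72 s, if anything falls off the work surface, if the arm or the gripper's body presses on something with over 40 N, if the wrist force passes 120 N, or if a joint passes its speed limit or range.

ROBOT

A 7-joint arm with a two-finger parallel gripper is mounted at the origin on a cart in front of the work surface, level with it; the furniture and walls round the work are solid. World frame = base frame: x ahead of the robot, y to its left, z up, the work surface at z = 0. Lengths are in m, angles in rad, forces in N, time in s.
With the tool pointing down it reaches from about 0.425 to 0.875 m from the base axis. Payload 8.4 kg.
Tool frame: the origin (TCP) lies between the finger pads; the fingertips stand 17 mm ahead of it and the grasp point (between the pads) lies 2 mm behind it (bot.tips_ahead is the distance from the TCP to the fingertips, in m); z points along the fingers, y is the line along which they close (so a half turn about z gives the same grasp; the last joint's range is limited). The gripper opens to 85 mm and grips with 20 to 120 N. Pads are 22 mm wide; open, the fingers measure 114 mm over their backs; the gripper's body (76 mm by 85 mm) begins 54 mm behind the grasp point. The pads swing forward as they close: fully open they stand 13 mm farther back than shut.
Start: joints at [-1.41, 0.333, 0.04, 1.465, -0.013, 1.343, -0.059], TCP at [0.167, 0.628, 0.248] pointing down, gripper open.
Joint ranges: [-2.58, 2.58], [-0.38, 2.09], [-1.3, 1.39], [0.25, 2.4], [-1.5, 4.64], [0.08, 2.09], [-2.65, 2.65]. Speed limits (rad/s): [2.22, 2.22, 2.79, 2.79, 3.14, 3.14, 3.14].

INTERFACE

Orientations are given as a unit quaternion [w, x, y, z].
In Python, from workcell import bot gives the robot as it stands. The module is installed in compiled form; this text tells all that it offers.
- The arm moves only by the tool move_tool, called after "Call:" by a JSON object that holds its "api" and its "payload", one argument or row to a line. Schema: {"type":"object","properties":{"motion":{"type":"array","items":{"type":"number"},"minItems":5,"maxItems":40},"only":{"type":"string"},"quiet":{"type":"boolean"},"lines":{"type":"string"}},"required":["motion"],"additionalProperties":false}. motion is one flat list of numbers that holds 1 to 8 rows one after another, with no inner brackets; each row has 5 numbers: the opening from 0.0 (shut) to 1.0 (fully open), then dx, dy, dz in a scale on which 1.0 is 0.75 m, then a turn about the tool's z in fractions of the full range, 1 being 2 rad; each row is the pose to reach, as a shift and turn from the pose commanded when the call began, along the tool's axes at that moment; what a row does not reach only later rows make up. A row lasts 1/12 s, in which the tool goes at most 0.0417 m and 0.125 rad, less where a joint would pass 70% of its speed; a pose out of reach is approached as far as the arm can. The fingers move at their own pace and stop on an object; the grip force is fixed at half the most. Time passes only in rows, so rows that do not move let the fingers close. The tool returns the time, the measured TCP pose, the force, the opening and the grip force at its end. only (a regular expression) keeps the lines of the reply that match it, lines (a string "A,B") keeps lines A to B, and quiet returns only ok. A shift or turn number past 1, either way, is cut back to 1. Input that does not fit is refused with a message, and nothing moves.
- bot.get_obs(): the state, without advancing time (a new reading comes with each control period).
- bot.camera(name): name is "side" or "top" or "wrist"; returns (picture, depth): 420x560x3 uint8, blue, green, red; 420x560 float32, m along the optical axis (not along the pixel's ray), 0 where there is no reading.
- bot.camera_info(name): a dict with "K" (3x3 intrinsics, pixels), "R" (3x3) and "t" (3): a world point X has camera coordinates R X + t; the wrist camera has in their place "mount" (4x4, takes a point from camera to tool coordinates, whose origin is the TCP and whose axes are the flange's). Camera axes: x right, y down, z forward; pixel columns grow to the right and rows downward; lengths in m; the calibration is good to about 2 mm. The wrist camera is an equidistant fisheye: a pixel r from the principal point sees the ray r / f radians off the axis. A picture is of the moment at which its call begins: read the wrist's pose just before it. camera_info takes no time and is no camera call.
- bot.finish_job(): hands the job in; it is judged then, once.
The state is a dict: "clock": time; "q": joint angles; "joint_velocities": joint speeds; "joint_efforts": joint torques, N m; "ee_pos": TCP position; "eef_rot": TCP orientation; "contact_force": force on the tool from outside, world axes, zero at the start; "ft_torque": the same for the moment, N m; "grip_width": opening from 0.0 (shut) to 1.0 (fully open); "grasp_force": force on a finger pad.
Only numpy, scipy, OpenCV 4.12 (cv2) and the standard library are available. Lean on these libraries where they do the work, as an engineer would, in place of code of your own. Each camera call takes 0.05 s, during which the arm holds its last target. There are 200 camera calls.

## Working session

There is one attempt and no reset: what is moved stays moved. The work goes in short steps, Python scripts to look and compute and a tool call to move; the robot and the scene stay as the last step left them, time stands still between calls to the robot, and variables do not carry over. Pictures are saved under pics/ and viewed, at most 10 in all, crops included, and the job is handed in when it is done.

```bash
mkdir -p pics; python3 - <<'E'
from workcell import bot
import cv2,pickle
o=bot.get_obs();print(o)
for n in("top","side"):
    p,d=bot.camera(n);cv2.imwrite(f"pics/{n}0.png",p);pickle.dump((p,d,bot.camera_info(n)),open(f"{n}0.pkl","wb"));print(n,bot.camera_info(n))
print(bot.camera_info("wrist"))
E
```

```text
{'clock': 0.0, 'q': array([-1.41018951,  0.33388253,  0.03988354,  1.46632238, -0.01339394,
        1.34330463, -0.05850951]), 'joint_velocities': array([ 7.81807240e-04, -1.48530405e-05, -1.73279537e-04, -7.71071923e-04,
       -7.55239553e-04, -8.71888091e-04,  1.60785049e-03]), 'joint_efforts': array([-4.41479478e-04, -6.58551049e+01,  1.36512101e+00, -4.05561197e+01,
        1.67057599e-02,  1.25105205e-02, -1.18819037e-05]), 'ee_pos': array([0.1669    , 0.62773799, 0.24741472]), 'eef_rot': array([-4.71896808e-05,  1.29555789e-01,  9.91571791e-01, -8.24098163e-04]), 'contact_force': array([ 0.8139134 ,  0.08044275, -0.97500131]), 'ft_torque': array([ 0.01981324, -0.02051944,  0.00970135]), 'grasp_force': 0.0, 'grip_width': 1.0028573045741982}
top {'K': array([[538.38120941,   0.        , 277.64211434],
       [  0.        , 538.38120941, 208.97777249],
       [  0.        ,   0.        ,   1.        ]]), 'R': array([[-0.01978426, -0.99943982, -0.02699321],
       [-0.98501552,  0.02411099, -0.17077201],
       [ 0.17132718,  0.02321013, -0.98494075]]), 't': array([0.08248699, 0.5
[... 201 characters left out ...]
[-0.99768929, -0.06417967,  0.02229475],
       [-0.05778539,  0.62897275, -0.77527681],
       [ 0.03573422, -0.77477368, -0.63122802]]), 't': array([0.48774139, 0.05700415, 0.91983839])}
{'K': array([[325.1922621 ,   0.        , 278.88287019],
       [  0.        , 325.1922621 , 213.17899774],
       [  0.        ,   0.        ,   1.        ]]), 'mount': array([[-6.76125043e-04, -9.46111973e-01, -3.23838967e-01,
         8.38802479e-02],
       [ 9.99999663e-01, -4.89172381e-04, -6.58700747e-04,
        -5.56205214e-04],
       [ 4.64791585e-04, -3.23839303e-01,  9.46111986e-01,
        -1.25416089e-01],
       [ 0.00000000e+00,  0.00000000e+00,  0.00000000e+00,
         1.00000000e+00]])}
```

View pics/top0.png

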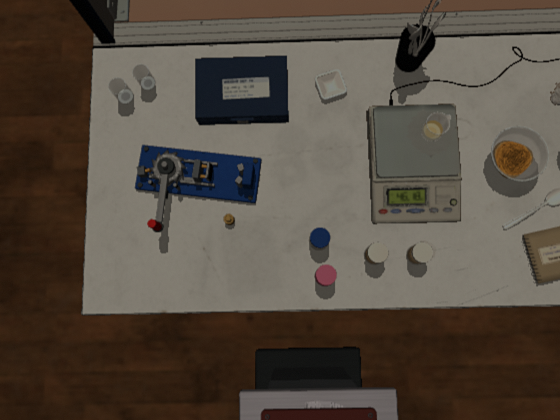

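View pics/side0.png

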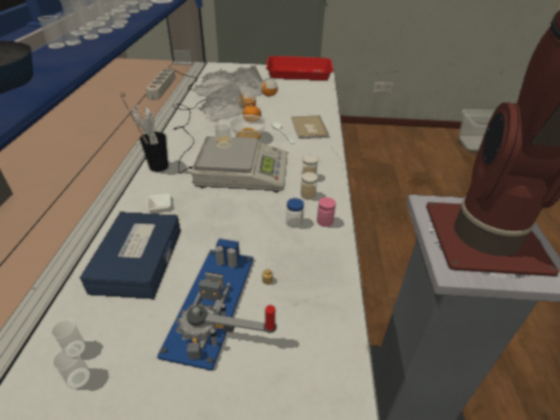

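Top view: the blue-capped jar is at (320,238). The pink look-alike is at (326,275), beige jars at (376,253) and (420,253), the brass weight at (229,219), the clamp at (137..260,147..202), the red knob at (155,224) and the pivot at (166,166). The blue-capped jar (320,238) is the only jar with a blue cap, so it fits. I'll measure next and confirm with a crop.

```bash
cat > h.py <<'E'
import numpy as np,cv2,pickle
def cast(info,uv,z):
    K,R,t=info["K"],np.array(info["R"]),np.array(info["t"])
    r=R.T@np.linalg.solve(K,[uv[0],uv[1],1.]);c=-R.T@t
    return c+r*(z-c[2])/r[2]
def proj(info,X):
    p=info["K"]@(info["R"]@np.array(X)+info["t"]);return p[:2]/p[2]
def blobs(p,lo,hi,amin=30):
    m=cv2.inRange(cv2.cvtColor(p,cv2.COLOR_BGR2HSV),lo,hi)
    n,l,s,c=cv2.connectedComponentsWithStats(m)
    return [(c[i],s[i],l==i) for i in range(1,n) if s[i,4]>=amin]
E
python3 - <<'E'
from h import *
np.set_printoptions(precision=4,suppress=True)
for n in("top","side"):
    p,d,I=pickle.load(open(n+"0.pkl","rb"));print(n)
    for nm,lo,hi,z in(("blue",(105,150,40),(125,255,255),.062),("red",(0,180,80),(5,255,255),.098),("red2",(174,180,80),(180,255,255),.098),("brass",(12,90,60),(28,255,255),.032),("pink",(150,80,80),(173,255,255),.062),("beige",(8,15,120),(30,80,255),.062)):
        for c,s,m in blobs(p,lo,hi):
            if s[4]<4000 and nm!="x": print(nm,c,s,cast(I,c,z), "d",np.median(d[m]))
p,d,I=pickle.load(open("top0.pkl","rb"))
b=max(blobs(p,(100,100,20),(125,255,255)),key=lambda b:(b[1][4] if b[0][1]>130 else 0))
pts=np.argwhere(b[2])[:,::-1]
W=np.array([cast(I,q,.012)[:2] for q in pts]);r=cv2.minAreaRect((W*1000).astype(np.float32));print("plate",r,cv2.boxPoints(r))
cv2.imwrite("pics/crop.png",np.vstack([cv2.resize(p[200:300,270:450],None,fx=3,fy=3,interpolation=2),cv2.resize(p[140:240,125:305],None,fx=3,fy=3,interpolation=2)])[:600])
E
```

```text
top
blue [212.9031 172.6764] [ 140  146  121   57 2457] [0.5933 0.2028 0.062 ] d 1.162061
blue [188.3956 169.5165] [184 163   9  14  91] [0.6014 0.2537 0.062 ] d 1.1656144
blue [143.8889 184.7436] [136 176  18  15 117] [0.5715 0.3457 0.062 ] d 1.1635638
blue [319.6931 237.3517] [311 228  19  20 290] [ 0.454  -0.0127  0.062 ] d 1.0834097
red [151.5    223.1667] [148 220   8   8  48] [0.4855 0.3188 0.098 ] d 1.0611013
brass [20.225  3.8  ] [16  1 11  7 40] [1.006  0.6463 0.032 ] d 2.1934032
brass [494.4495   4.6245] [ 433    0  127   12 1108] [ 0.9659 -0.417   0.032 ] d 1.2246512
brass [19.2609 43.1087] [ 6 41 29  6 92] [0.9102 0.6424 0.032 ] d 2.164165
brass [66.2857 45.1071] [62 41 11 10 56] [0.9018 0.5357 0.032 ] d 2.1580348
brass [ 84.8947 102.4526] [82 91  7 21 95] [0.7658 0.4881 0.032 ] d 2.1134808
brass [ 43.8571 121.2857] [ 38 119  11   7  35] [0.7254 0.5766 0.032 ] d 2.1054926
brass [436.3226 124.6774] [428 121  15  12  62] [ 0.6932 -0.2703  0.032 ] d 1.0850276
brass [428.9706 133.4706] [426 129   9   8  34] [ 0.6742 -0.2534  0.032 ] d 1.0625653
brass [512.2247 157.6393] [ 494
[... 3614 characters left out ...]
5.6879  96.1483] [ 121   62   82   69 1477] [ 0.9341 -0.591   0.062 ] d 1.4765851
beige [474.9055 115.6468] [463 110  27  17 201] [-0.1327 -0.5514  0.062 ] d 3.0056162
beige [471.6812 141.    ] [461 136  21  13 207] [-0.064  -0.3675  0.062 ] d 2.9105105
beige [471.0072 260.0597] [ 409  195  151   99 3336] [0.0979 0.1423 0.062 ] d 0.8232051
beige [138.0867 239.809 ] [123 224  31  34 623] [0.7742 0.1426 0.062 ] d 0.8075527
beige [191.3211 326.7737] [181 313  29  21 190] [0.6151 0.3395 0.062 ] d 0.66798735
plate ((605.1233520507812, 242.75723266601562), (262.3713684082031, 98.33539581298828), 81.80101013183594) [[537.7496 119.9243]
 [635.08   105.9006]
 [672.4971 365.5901]
 [575.1667 379.6139]]
```

View pics/crop.png

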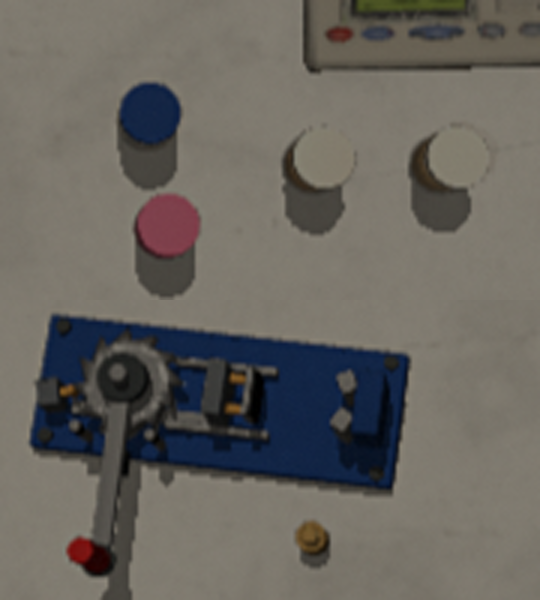

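The crop confirms it: the blue cap (crop 150,112, full image 320,238) is the jar meant, with pink beside it and two beige jars to the right. The plate fits 262x98 mm at yaw -0.143 rad. That puts the seat near (0.595,0.171) and the pivot near (0.614,0.305). The knob is 129 mm from the pivot, so the lever is at about 0.40 rad.

The manual's scale: shifts go in shares of 0.75 m and turns go in shares of 2 rad. Converting my numbers, -0.332 m / 0.75 = -0.4427, -0.148 m / 0.75 = -0.1973.

```bash
cat > to.py <<'E'
import sys,numpy as np
from workcell import bot
from scipy.spatial.transform import Rotation as Ro
o=bot.get_obs();q=np.array(o["eef_rot"]);R=Ro.from_quat(q,scalar_first=True)
x=[float(a) for a in sys.argv[1:4]]
y=R.apply([0,1,0]);print("t %.2f"%o["clock"],"tool delta",np.round(R.inv().apply(np.array(x)-o["ee_pos"]),4),"closure az deg %.1f"%np.degrees(np.arctan2(y[1],y[0])),"pos",np.round(o["ee_pos"],4),"F",np.round(o["contact_force"],1),"q",np.round(o["q"],2))
E
```

Call:
{"api": "move_tool", "payload": {
  "motion": [1, -0.4427, -0.1973, 0, 0, 1, -0.4427, -0.1973, 0, 0, 1, -0.4427, -0.1973, 0, 0, 1, -0.4427, -0.1973, 0, 0, 1, -0.4427, -0.1973, 0, 0, 1, -0.4427, -0.1973, 0, 0, 1, -0.4427, -0.1973, 0, 0, 1, -0.4427, -0.1973, 0, 0]
}}

```text
clock: 0.77
ee_pos: [0.4275, 0.4171, 0.2481]
eef_rot: [-0.0, 0.129, 0.992, -0.0]
contact_force: [0.7, 0.8, 0.0]
grip_width: 0.999
grasp_force: 0.0
```

```bash
python3 to.py .4535 -.0127 .15
```

```text
t 0.77 tool delta [-0.1355 -0.4087  0.0982] closure az deg 75.1 pos [0.4275 0.4171 0.2481] F [0.7 0.8 0. ] q [-1.03  0.23  0.22  1.61 -0.05  1.31  0.51]
```

In the tool's units: -0.409 m / 0.75 = -0.5453, -0.136 m / 0.75 = -0.1813.

Call:
{"api": "move_tool", "payload": {
  "motion": [1, -0.1813, -0.5453, 0.0667, 0, 1, -0.1813, -0.5453, 0.0667, 0, 1, -0.1813, -0.5453, 0.0667, 0, 1, -0.1813, -0.5453, 0.0667, 0, 1, -0.1813, -0.5453, 0.0667, 0, 1, -0.1813, -0.5453, 0.0667, 0, 1, -0.1813, -0.5453, 0.0667, 0, 1, -0.1813, -0.5453, 0.0667, 0],
  "quiet": true
}}

```text
ok
```

Call:
{"api": "move_tool", "payload": {
  "motion": [1, -0.048, -0.1333, 0.0133, 0, 1, -0.048, -0.1333, 0.0133, 0, 1, -0.048, -0.1333, 0.0133, 0, 1, -0.048, -0.1333, 0.0133, 0]
}}

```text
clock: 1.77
ee_pos: [0.4552, -0.0233, 0.1995]
eef_rot: [-0.0, 0.133, 0.991, -0.0]
contact_force: [-0.5, 0.2, -0.2]
grip_width: 1.0
grasp_force: 0.0
```

```bash
python3 to.py .4535 -.0127 .15
```

```text
t 1.77 tool delta [0.0045 0.0098 0.0495] closure az deg 74.7 pos [ 0.4552 -0.0233  0.1995] F [-0.5  0.2 -0.2] q [-0.64 -0.06  0.58  2.01  0.04  1.19  1.23]
```

```bash
cat >> h.py <<'E'
from scipy.spatial.transform import Rotation as Ro
def wcast(info,o,uv,z):
    K=info["K"];v=np.array([uv[0]-K[0,2],uv[1]-K[1,2]])/K[0,0];th=np.linalg.norm(v)
    d=np.array([*(np.sin(th)*v/max(th,1e-9)),np.cos(th)]);M=np.array(info["mount"]);R=Ro.from_quat(o["eef_rot"],scalar_first=True)
    c=R.apply(M[:3,3])+o["ee_pos"];r=R.apply(M[:3,:3]@d);return c+r*(z-c[2])/r[2]
E
python3 - <<'E'
from h import *
from workcell import bot
o=bot.get_obs();p,d=bot.camera("wrist");I=bot.camera_info("wrist");cv2.imwrite("pics/w1.png",p)
for c,s,m in blobs(p,(105,130,30),(125,255,255),300):
    if s[4]>8000: continue
    pts=np.argwhere(m)[:,::-1];W=np.array([wcast(I,o,q,.062)[:2]*1000 for q in pts],np.float32)
    print(c,s,wcast(I,o,c,.062),cv2.minEnclosingCircle(W))
E
```

```text
[291.55268022 199.56623537] [ 270  177   45   46 1623] [ 0.45202426 -0.01224124  0.062     ] ((452.3567199707031, -12.122740745544434), 20.050262451171875)
[466.45325779 251.62004249] [ 418  208  132   94 5648] [0.55099846 0.14693314 0.062     ] ((560.311279296875, 176.9610595703125), 91.88843536376953)
```

View pics/w1.png

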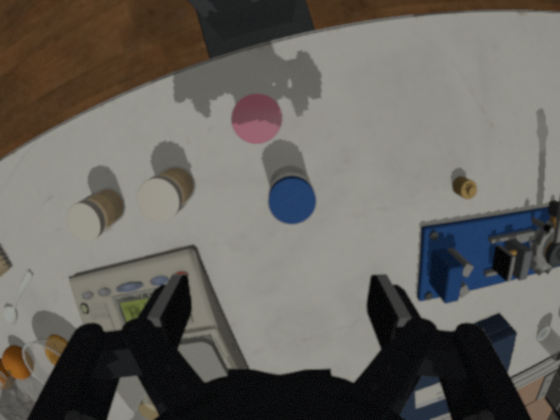

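Wrist view: the blue cap is at (291,200), with the pink jar at (257,118) clear of the fingers. The cap circle has a radius of 20 mm at (0.4524,-0.0122), which agrees with the top view.

In the tool's units: 0.163 m / 0.75 = 0.2173, 0.14 m / 0.75 = 0.1867.

```bash
python3 to.py .4524 -.0122 .036
```

```text
t 1.82 tool delta [0.0049 0.0072 0.1636] closure az deg 74.8 pos [ 0.4553 -0.0204  0.1996] F [ 0.2  1.1 -0.3] q [-0.64 -0.06  0.58  2.01  0.04  1.19  1.22]
```

Call:
{"api": "move_tool", "payload": {
  "motion": [1, 0.008, 0.0133, 0, 0, 1, 0.008, 0.0133, 0.0533, 0, 1, 0.008, 0.0133, 0.1067, 0, 1, 0.008, 0.0133, 0.1467, 0, 1, 0.008, 0.0133, 0.1867, 0, 1, 0.008, 0.0133, 0.2173, 0, 1, 0.008, 0.0133, 0.2173, 0, 1, 0.008, 0.0133, 0.2173, 0]
}}

```text
clock: 2.48
ee_pos: [0.4516, -0.0059, 0.0364]
eef_rot: [-0.001, 0.129, 0.992, -0.001]
contact_force: [-0.8, -1.0, 0.7]
grip_width: 0.999
grasp_force: 0.0
```

```bash
python3 to.py .4524 -.0122 .036
```

```text
t 2.48 tool delta [-0.0024 -0.0058  0.0004] closure az deg 75.2 pos [ 0.4516 -0.0059  0.0364] F [-0.8 -1.   0.7] q [-0.62  0.19  0.58  2.17 -0.14  0.82  1.36]
```

In the tool's units: -0.006 m / 0.75 = -0.008, -0.002 m / 0.75 = -0.0027.

Call:
{"api": "move_tool", "payload": {
  "motion": [1, -0.0027, -0.008, 0, 0, 1, -0.0027, -0.008, 0, 0, 0, -0.0027, -0.008, 0, 0, 0, -0.0027, -0.008, 0, 0, 0, -0.0027, -0.008, 0, 0, 0, -0.0027, -0.008, 0, 0, 0, -0.0027, -0.008, 0, 0, 0, -0.0027, -0.008, 0, 0]
}}

```text
clock: 3.15
ee_pos: [0.4532, -0.0125, 0.0376]
eef_rot: [0.0, 0.13, 0.992, 0.0]
contact_force: [-2.1, -0.3, 9.5]
grip_width: 0.478
grasp_force: 59.5
```

Call:
{"api": "move_tool", "payload": {
  "motion": [0, 0, 0, 0, 0, 0, 0, 0, 0, 0, 0, 0, 0, 0, 0, 0, 0, 0, 0, 0]
}}

```text
clock: 3.48
ee_pos: [0.4532, -0.0126, 0.0376]
eef_rot: [0.0, 0.13, 0.992, 0.0]
contact_force: [-2.9, -0.2, 9.3]
grip_width: 0.48
grasp_force: 59.5
```

```bash
python3 to.py .4524 -.0122 .036
```

```text
t 3.48 tool delta [0.0009 0.0002 0.0016] closure az deg 75.1 pos [ 0.4532 -0.0126  0.0376] F [-2.9 -0.2  9.3] q [-0.61  0.19  0.58  2.17 -0.14  0.82  1.38]
```

In the tool's units: -0.11 m / 0.75 = -0.1467, -0.08 m / 0.75 = -0.1067, 0.48 rad / 2 = 0.24.

```bash
python3 to.py .5954 .175 .15
```

```text
t 3.48 tool delta [-0.0893  0.2179 -0.1122] closure az deg 75.1 pos [ 0.4532 -0.0126  0.0376] F [-2.9 -0.2  9.3] q [-0.61  0.19  0.58  2.17 -0.14  0.82  1.38]
```

Call:
{"api": "move_tool", "payload": {
  "motion": [0, 0, 0, -0.0533, 0, 0, 0, 0, -0.1067, 0, 0, 0, 0, -0.1467, 0, 0, 0, 0, -0.1467, 0.06, 0, 0, 0, -0.1467, 0.12, 0, 0, 0, -0.1467, 0.18, 0, 0, 0, -0.1467, 0.24, 0, 0, 0, -0.1467, 0.24]
}}

```text
clock: 4.15
ee_pos: [0.4527, -0.0127, 0.147]
eef_rot: [-0.0, 0.364, 0.931, 0.0]
contact_force: [0.3, -0.2, -1.0]
grip_width: 0.478
grasp_force: 60.9
```

```bash
python3 to.py .5954 .175 .15
```

```text
t 4.15 tool delta [ 0.0225  0.2347 -0.0029] closure az deg 47.3 pos [ 0.4527 -0.0127  0.147 ] F [ 0.3 -0.2 -1. ] q [-0.66 -0.01  0.6   2.08  0.    1.07  0.76]
```

Jar lifted (opening 0.478 ≈ 41 mm, grip 60 N). Remaining turn is 55.5° = 0.969.

In the tool's units: 0.2347 m / 0.75 = 0.3129, 0.21 m / 0.75 = 0.28, 0.96 rad / 2 = 0.48.

Call:
{"api": "move_tool", "payload": {
  "motion": [0, 0.004, 0.04, 0, 0.06, 0, 0.008, 0.08, 0, 0.12, 0, 0.012, 0.12, 0, 0.18, 0, 0.016, 0.16, 0, 0.24, 0, 0.02, 0.2, 0, 0.3, 0, 0.024, 0.24, 0, 0.36, 0, 0.0267, 0.28, 0, 0.42, 0, 0.03, 0.3129, 0, 0.48]
}}

```text
clock: 4.82
ee_pos: [0.5953, 0.178, 0.1465]
eef_rot: [-0.0, 0.751, 0.66, -0.0]
contact_force: [-0.0, 0.1, -0.4]
grip_width: 0.477
grasp_force: 60.7
```

Call:
{"api": "move_tool", "payload": {
  "motion": [0, 0, 0, 0, 0.0045, 0, 0, 0, 0, 0.0045, 0, 0, 0, 0, 0.0045]
}}

```text
clock: 5.07
ee_pos: [0.5941, 0.175, 0.1465]
eef_rot: [0.0, 0.753, 0.658, -0.001]
contact_force: [-0.3, -0.3, -0.5]
grip_width: 0.478
grasp_force: 60.8
```

```bash
python3 to.py .5954 .175 .15
```

```text
t 5.07 tool delta [ 0.0002  0.0013 -0.0035] closure az deg -7.7 pos [0.5941 0.175  0.1465] F [-0.3 -0.3 -0.5] q [-0.82  0.38  0.59  1.69 -0.23  1.14 -0.31]
```

```bash
python3 - <<'E'
from h import *
from workcell import bot
o=bot.get_obs();p,d=bot.camera("wrist");I=bot.camera_info("side");s,_=bot.camera("side")
ys=np.array([.1426,.9898]);xs=np.array([.9898,-.1426]);O=np.array([.6033,.2304])
def C(x,y,z): return [*(O+xs*x/1e3+ys*y/1e3),z]
for a in ((-50,-120,.012),(50,-120,.012),(-50,145,.012),(50,145,.012),(0,-60,.012),(0,75,.08)):
    cv2.circle(s,tuple(int(round(v)) for v in proj(I,C(*a))),1,(0,255,0),-1)
cv2.imwrite("pics/c2.png",np.hstack([p[:,100:460],cv2.resize(s[180:390,150:330],None,fx=2,fy=2)]))
E
```

```text
(no output)
```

View pics/c2.png

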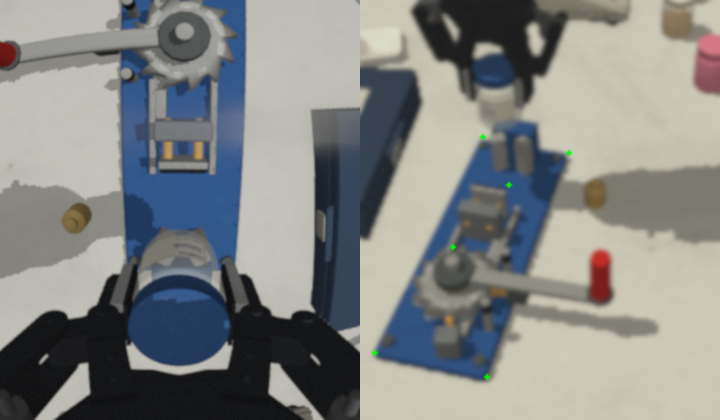

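Wrist view (left half): the jar is held over the plate, with the pad clear ahead at (183,165) and the weight at (76,217) clear. Side view (right half): the projected plate corners fall on the real ones, so the clamp pose holds. Lowering now.

In the tool's units: 0.094 m / 0.75 = 0.1253, 0.09 m / 0.75 = 0.12.

Call:
{"api": "move_tool", "payload": {
  "motion": [0, 0, 0.0013, 0.04, 0, 0, 0, 0.0013, 0.08, 0, 0, 0, 0.0013, 0.1067, 0, 0, 0, 0.0013, 0.12, 0, 0, 0, 0.0013, 0.1253, 0, 0, 0, 0.0013, 0.1253, 0, 0, 0, 0.0013, 0.1253, 0]
}}

```text
clock: 5.75
ee_pos: [0.5958, 0.1751, 0.0539]
eef_rot: [0.0, 0.754, 0.657, 0.0]
contact_force: [0.0, 0.7, -0.8]
grip_width: 0.474
grasp_force: 60.9
```

```bash
python3 to.py .5954 .175 .0496
```

```text
t 5.75 tool delta [-0.0001 -0.0004  0.0043] closure az deg -7.9 pos [0.5958 0.1751 0.0539] F [ 0.   0.7 -0.8] q [-0.78  0.49  0.54  1.76 -0.3   0.97 -0.26]
```

In the tool's units: 0.004 m / 0.75 = 0.0053, 0.003 m / 0.75 = 0.004.

Call:
{"api": "move_tool", "payload": {
  "motion": [0, 0, 0, 0.0027, 0, 0, 0, 0, 0.004, 0, 0, 0, 0, 0.0053, 0, 0, 0, 0, 0.0053, 0]
}}

```text
clock: 6.08
ee_pos: [0.5958, 0.1757, 0.0498]
eef_rot: [0.0, 0.754, 0.657, 0.0]
contact_force: [-2.2, -0.3, 5.2]
grip_width: 0.477
grasp_force: 61.5
```

```bash
python3 to.py .5954 .175 .0496
```

```text
t 6.08 tool delta [-0.0007 -0.0003  0.0002] closure az deg -7.9 pos [0.5958 0.1757 0.0498] F [-2.2 -0.3  5.2] q [-0.78  0.5   0.54  1.76 -0.3   0.97 -0.26]
```

Call:
{"api": "move_tool", "payload": {
  "motion": [1, 0, 0, 0, 0, 1, 0, 0, 0, 0, 1, 0, 0, 0, 0, 1, 0, 0, 0, 0, 1, 0, 0, 0, 0, 1, 0, 0, 0, 0, 1, 0, 0, 0, 0, 1, 0, 0, 0, 0]
}}

```text
clock: 6.75
ee_pos: [0.5955, 0.1757, 0.0489]
eef_rot: [0.0, 0.754, 0.657, -0.0]
contact_force: [0.4, -0.1, -0.4]
grip_width: 0.997
grasp_force: 0.0
```

Call:
{"api": "move_tool", "payload": {
  "motion": [1, 0, 0, -0.04, 0, 1, 0, 0, -0.08, 0, 1, 0, 0, -0.12, 0, 1, 0, 0, -0.16, 0, 1, 0, 0, -0.2, 0, 1, 0, 0, -0.2, 0]
}}

```text
clock: 7.25
ee_pos: [0.5982, 0.176, 0.2053]
eef_rot: [0.001, 0.754, 0.656, 0.004]
contact_force: [1.0, -0.9, 0.4]
grip_width: 0.994
grasp_force: 0.0
```

```bash
python3 - <<'E'
from h import *
from workcell import bot
o=bot.get_obs();p,d=bot.camera("wrist");I=bot.camera_info("wrist")
for c,s,m in blobs(p,(105,130,30),(125,255,255),300):
    print(c,s,wcast(I,o,c,.074))
for c,s,m in blobs(p,(0,170,60),(6,255,255),100): print("red",c,s,wcast(I,o,c,.098))
s,_=bot.camera("top");cv2.imwrite("pics/c3.png",np.hstack([cv2.resize(p,(480,360)),cv2.resize(s[140:260,120:226],None,fx=3,fy=3)]))
E
python3 to.py .5954 .175 .2
```

```text
[239.5         20.85278515] [226   0  35  47 754] [0.58960701 0.33182757 0.074     ]
[307.91211878  41.52929374] [ 270    0   56  109 2492] [0.63964047 0.30706657 0.074     ]
[269.9287794  187.93818589] [ 226   65   98  192 8930] [0.59380011 0.19413416 0.074     ]
[279.84045226 103.45477387] [264  85  34  33 796] [0.6112096  0.26047273 0.074     ]
red [119.16411043  63.63496933] [100  52  40  24 652] [0.4962298  0.31449756 0.098     ]
t 7.35 tool delta [-0.0009 -0.0006  0.0002] closure az deg -7.9 pos [0.5961 0.1759 0.2002] F [-0.8  0.4 -0.7] q [-0.84  0.34  0.6   1.63 -0.2   1.23 -0.33]
```

View pics/c3.png

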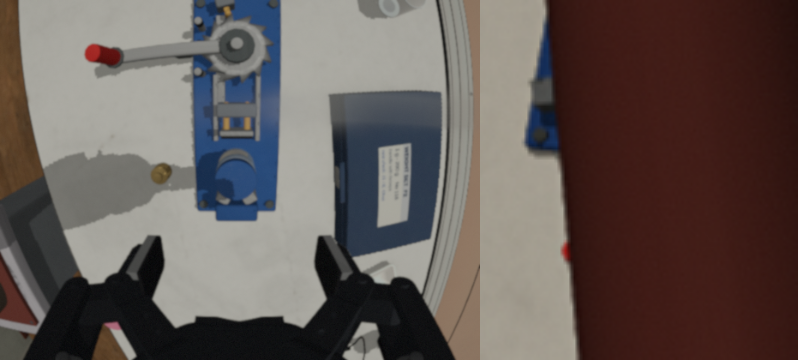

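Wrist view: the jar stands upright between the V and the pad at (237,180), released. The knob is at (100,54) and the weight at (161,173) is untouched. The top view is blocked by the arm. Next I cage the knob with the closure line tangential.

In the tool's units: -0.96 rad / 2 = -0.48.

```bash
python3 to.py .4855 .3188 .2
```

```text
t 7.35 tool delta [ 0.1264 -0.1292  0.0002] closure az deg -7.9 pos [0.5961 0.1759 0.2002] F [-0.8  0.4 -0.7] q [-0.84  0.34  0.6   1.63 -0.2   1.23 -0.33]
```

Call:
{"api": "move_tool", "payload": {
  "motion": [1, 0, 0, 0, -0.06, 1, 0, 0, 0, -0.12, 1, 0, 0, 0, -0.18, 1, 0, 0, 0, -0.24, 1, 0, 0, 0, -0.3, 1, 0, 0, 0, -0.36, 1, 0, 0, 0, -0.42, 1, 0, 0, 0, -0.48]
}}

```text
clock: 8.02
ee_pos: [0.5947, 0.1755, 0.1971]
eef_rot: [-0.001, 0.363, 0.932, -0.001]
contact_force: [-0.2, -0.2, -0.7]
grip_width: 1.002
grasp_force: 0.0
```

Call:
{"api": "move_tool", "payload": {
  "motion": [1, 0, 0, 0, -0.06, 1, 0, 0, 0, -0.12, 1, 0, 0, 0, -0.18, 1, 0, 0, 0, -0.24, 1, 0, 0, 0, -0.3, 1, 0, 0, 0, -0.3]
}}

```text
clock: 8.52
ee_pos: [0.5947, 0.1754, 0.1972]
eef_rot: [-0.001, 0.071, 0.997, -0.001]
contact_force: [0.1, -0.6, -0.5]
grip_width: 0.999
grasp_force: 0.0
```

```bash
python3 to.py .4855 .3188 .2
```

```text
t 8.52 tool delta [ 0.1285  0.1263 -0.0027] closure az deg 81.8 pos [0.5947 0.1754 0.1972] F [ 0.1 -0.6 -0.5] q [-0.64  0.31  0.35  1.62 -0.11  1.23  1.16]
```

In the tool's units: 0.1285 m / 0.75 = 0.1713, 0.1263 m / 0.75 = 0.1684.

Call:
{"api": "move_tool", "payload": {
  "motion": [1, 0.0333, 0.0333, 0, 0, 1, 0.0667, 0.0667, 0, 0, 1, 0.1, 0.1, 0, 0, 1, 0.1333, 0.1333, 0, 0, 0.7, 0.1713, 0.1684, 0, 0, 0.7, 0.1713, 0.1684, 0, 0, 0.7, 0.1713, 0.1684, 0, 0]
}}

```text
clock: 9.1
ee_pos: [0.4848, 0.3219, 0.1978]
eef_rot: [-0.001, 0.074, 0.997, -0.0]
contact_force: [0.7, -0.9, 0.3]
grip_width: 0.702
grasp_force: 0.0
```

```bash
python3 to.py .4855 .3188 .08
python3 - <<'E'
from h import *
from workcell import bot
o=bot.get_obs();p,d=bot.camera("wrist");I=bot.camera_info("wrist")
for c,s,m in blobs(p,(0,150,50),(8,255,255),100): print("red",c,s,wcast(I,o,c,.098),wcast(I,o,(s[0]+s[2]/2,s[1]+s[3]-1),.098))
cv2.imwrite("pics/c4.png",p)
E
```

```text
t 9.10 tool delta [-0.0014 -0.0029  0.1178] closure az deg 81.6 pos [0.4848 0.3219 0.1978] F [ 0.7 -0.9  0.3] q [-0.88  0.23  0.26  1.71 -0.06  1.21  0.81]
red [277.0308642  214.22530864] [267 195  21  38 648] [0.47829728 0.32077222 0.098     ] [0.49224243 0.3190179  0.098     ]
```

View pics/c4.png

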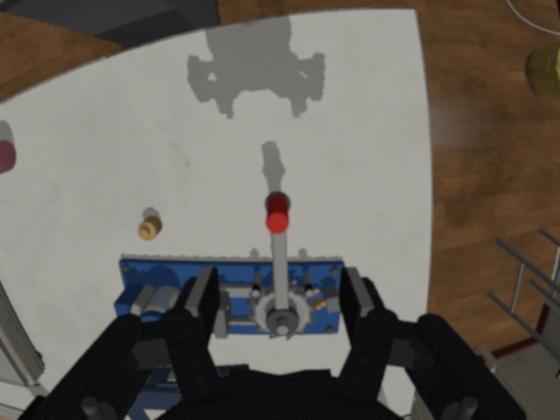

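Wrist view: the red knob top is at (277,222) and its far edge at x=0.492, which agrees with a centre of about (0.485,0.319). I'll descend around it.

Call:
{"api": "move_tool", "payload": {
  "motion": [0.7, -0.0013, -0.0027, 0, 0, 0.7, -0.0013, -0.0027, 0.04, 0, 0.7, -0.0013, -0.0027, 0.08, 0, 0.7, -0.0013, -0.0027, 0.12, 0, 0.7, -0.0013, -0.0027, 0.1573, 0, 0.5, -0.0013, -0.0027, 0.1573, 0, 0.35, -0.0013, -0.0027, 0.1573, 0, 0.35, -0.0013, -0.0027, 0.1573, 0]
}}

```text
clock: 9.82
ee_pos: [0.4891, 0.317, 0.0824]
eef_rot: [0.001, 0.075, 0.997, 0.0]
contact_force: [0.2, 0.5, 0.1]
grip_width: 0.354
grasp_force: 0.0
```

```bash
python3 to.py .4855 .3188 .08
python3 - <<'E'
import numpy as np
from workcell import bot
from scipy.spatial.transform import Rotation as Ro
o=bot.get_obs();R=Ro.from_quat(o["eef_rot"],scalar_first=True)
for th in (-.05,0,.1,.2,.3,.4,.5,.6,.7,.75,.8):
    a=np.radians(150.8)+th;k=np.array([.614+.13*np.cos(a),.3046+.13*np.sin(a),.08]);print(th,np.round(k,4),np.round(R.inv().apply(k-np.array([.4855,.3188,.08])),3))
E
```

```text
t 9.82 tool delta [0.0039 0.0012 0.0024] closure az deg 81.3 pos [0.4891 0.317  0.0824] F [0.2 0.5 0.1] q [-0.86  0.34  0.25  1.83 -0.1   0.98  0.85]
-0.05 [0.5038 0.3736 0.08  ] [-0.01   0.057  0.   ]
0 [0.5005 0.368  0.08  ] [-0.007  0.051  0.   ]
0.1 [0.4948 0.3564 0.08  ] [-0.003  0.039  0.   ]
0.2 [0.4902 0.3442 0.08  ] [-0.001  0.026  0.   ]
0.3 [0.4868 0.3317 0.08  ] [0.001 0.013 0.   ]
0.4 [0.4848 0.3188 0.08  ] [ 0.001 -0.    -0.   ]
0.5 [0.484  0.3059 0.08  ] [-0.    -0.013 -0.   ]
0.6 [0.4845 0.2929 0.08  ] [-0.003 -0.026 -0.   ]
0.7 [0.4863 0.28   0.08  ] [-0.007 -0.038 -0.   ]
0.75 [0.4877 0.2737 0.08  ] [-0.009 -0.044 -0.   ]
0.8 [0.4894 0.2674 0.08  ] [-0.012 -0.05  -0.   ]
```

Caged without contact. Swing to rest first.

Call:
{"api": "move_tool", "payload": {
  "motion": [0.35, 0.0053, 0.0107, 0, 0, 0.35, 0.0053, 0.0213, 0, 0, 0.35, 0.0053, 0.032, 0, 0, 0.35, 0.004, 0.0413, 0, 0, 0.35, 0.0013, 0.0507, 0, 0, 0.35, 0, 0.0587, 0, 0, 0.35, -0.0027, 0.064, 0, 0, 0.35, -0.0027, 0.0667, 0, 0]
}}

```text
clock: 10.48
ee_pos: [0.4975, 0.3672, 0.0807]
eef_rot: [-0.0, 0.074, 0.997, -0.0]
contact_force: [0.5, -2.0, 1.1]
grip_width: 0.351
grasp_force: 1.0
```

```bash
python3 to.py .5005 .368 .08
```

```text
t 10.48 tool delta [-0.0029  0.0012  0.0007] closure az deg 81.5 pos [0.4975 0.3672 0.0807] F [ 0.5 -2.   1.1] q [-0.89  0.41  0.23  1.74 -0.11  1.01  0.8 ]
```

In the tool's units: 0.006 m / 0.75 = 0.008, -0.003 m / 0.75 = -0.004.

Call:
{"api": "move_tool", "payload": {
  "motion": [0.35, -0.0027, 0.004, 0, 0, 0.35, -0.004, 0.008, 0, 0, 0.35, -0.004, 0.008, 0, 0]
}}

```text
clock: 10.73
ee_pos: [0.5014, 0.3724, 0.0808]
eef_rot: [0.0, 0.074, 0.997, 0.0]
contact_force: [0.9, -1.1, -0.5]
grip_width: 0.355
grasp_force: 0.0
```

Call:
{"api": "move_tool", "payload": {
  "motion": [0.35, 0, 0.004, 0, 0, 0.35, 0, 0.004, 0, 0]
}}

```text
clock: 10.9
ee_pos: [0.502, 0.375, 0.0809]
eef_rot: [0.0, 0.075, 0.997, -0.0]
contact_force: [0.6, -1.9, -1.2]
grip_width: 0.345
grasp_force: 0.6
```

In the tool's units: 0.003 m / 0.75 = 0.004, -0.001 m / 0.75 = -0.0013.

Call:
{"api": "move_tool", "payload": {
  "motion": [0.35, -0.0013, 0.004, 0, 0, 0.35, -0.0013, 0.004, 0, 0]
}}

```text
clock: 11.07
ee_pos: [0.5024, 0.3758, 0.0806]
eef_rot: [-0.001, 0.075, 0.997, -0.002]
contact_force: [-4.2, -9.7, 4.9]
grip_width: 0.346
grasp_force: 5.1
```

Call:
{"api": "move_tool", "payload": {
  "motion": [0.35, 0, 0.0027, 0, 0, 0.35, 0, 0.0027, 0, 0]
}}

```text
clock: 11.23
ee_pos: [0.5025, 0.3759, 0.0805]
eef_rot: [-0.002, 0.076, 0.997, -0.003]
contact_force: [-8.0, -15.9, 9.7]
grip_width: 0.356
grasp_force: 8.3
```

Rest stop felt at 10–16 N with ee y≈0.3758. First drive stroke.

Call:
{"api": "move_tool", "payload": {
  "motion": [0.35, 0.0027, -0.0147, 0, 0, 0.35, 0.0053, -0.0293, 0, 0, 0.35, 0.008, -0.044, 0, 0, 0.35, 0.0107, -0.0587, 0, 0, 0.35, 0.012, -0.0733, 0, 0, 0.35, 0.012, -0.088, 0, 0, 0.35, 0.0107, -0.1027, 0, 0, 0.35, 0.008, -0.1147, 0, 0]
}}

```text
clock: 11.9
ee_pos: [0.4834, 0.296, 0.0812]
eef_rot: [-0.0, 0.074, 0.997, 0.001]
contact_force: [-2.1, 3.2, -0.2]
grip_width: 0.35
grasp_force: 1.3
```

Call:
{"api": "move_tool", "payload": {
  "motion": [0.35, -0.0013, -0.008, 0, 0, 0.35, -0.0027, -0.0133, 0, 0, 0.35, -0.004, -0.0187, 0, 0, 0.35, -0.004, -0.0187, 0, 0]
}}

```text
clock: 12.23
ee_pos: [0.4858, 0.2806, 0.081]
eef_rot: [0.0, 0.075, 0.997, -0.0]
contact_force: [-0.1, 0.3, 0.5]
grip_width: 0.346
grasp_force: 0.1
```

```bash
python3 to.py .4875 .268 .08
```

```text
t 12.23 tool delta [-0.0036 -0.0122  0.001 ] closure az deg 81.4 pos [0.4858 0.2806 0.081 ] F [-0.1  0.3  0.5] q [-0.82  0.31  0.26  1.88 -0.09  0.97  0.9 ]
```

In the tool's units: -0.007 m / 0.75 = -0.0093, -0.004 m / 0.75 = -0.0053.

Call:
{"api": "move_tool", "payload": {
  "motion": [0.35, -0.0013, -0.0053, 0, 0, 0.35, -0.0027, -0.0093, 0, 0, 0.35, -0.0027, -0.0093, 0, 0]
}}

```text
clock: 12.48
ee_pos: [0.4866, 0.2736, 0.0809]
eef_rot: [0.0, 0.075, 0.997, -0.0]
contact_force: [-0.5, 0.0, 1.4]
grip_width: 0.351
grasp_force: 0.4
```

Call:
{"api": "move_tool", "payload": {
  "motion": [0.35, -0.0013, -0.004, 0, 0, 0.35, -0.0013, -0.004, 0, 0]
}}

```text
clock: 12.65
ee_pos: [0.487, 0.2715, 0.0809]
eef_rot: [0.0, 0.074, 0.997, 0.0]
contact_force: [-0.1, 3.5, 0.5]
grip_width: 0.353
grasp_force: 1.8
```

Call:
{"api": "move_tool", "payload": {
  "motion": [0.35, 0, -0.0027, 0, 0, 0.35, 0, -0.0027, 0, 0]
}}

```text
clock: 12.82
ee_pos: [0.487, 0.2713, 0.0811]
eef_rot: [0.001, 0.074, 0.997, 0.002]
contact_force: [3.7, 10.9, -4.2]
grip_width: 0.346
grasp_force: 5.4
```

Far stop felt: the lever went the full way, so notch 1 is done. Return stroke.

In the tool's units: 0.1 m / 0.75 = 0.1333, 0.009 m / 0.75 = 0.012.

Call:
{"api": "move_tool", "payload": {
  "motion": [0.35, 0.004, 0.016, 0, 0, 0.35, 0.008, 0.0333, 0, 0, 0.35, 0.0107, 0.0507, 0, 0, 0.35, 0.012, 0.068, 0, 0, 0.35, 0.012, 0.0853, 0, 0, 0.35, 0.0107, 0.1027, 0, 0, 0.35, 0.0067, 0.12, 0, 0, 0.35, 0.0013, 0.1333, 0, 0]
}}

```text
clock: 13.48
ee_pos: [0.4998, 0.3704, 0.0805]
eef_rot: [-0.0, 0.073, 0.997, -0.0]
contact_force: [-2.2, -2.4, 0.9]
grip_width: 0.355
grasp_force: 1.1
```

Call:
{"api": "move_tool", "payload": {
  "motion": [0.35, 0, 0.004, 0, 0, 0.35, -0.0013, 0.008, 0, 0, 0.35, -0.0013, 0.008, 0, 0]
}}

```text
clock: 13.73
ee_pos: [0.5024, 0.3748, 0.0807]
eef_rot: [0.0, 0.074, 0.997, 0.0]
contact_force: [-0.0, 0.5, -0.4]
grip_width: 0.348
grasp_force: 0.0
```

Call:
{"api": "move_tool", "payload": {
  "motion": [0.35, 0, 0.004, 0, 0, 0.35, 0, 0.004, 0, 0]
}}

```text
clock: 13.9
ee_pos: [0.5029, 0.3756, 0.0808]
eef_rot: [-0.0, 0.075, 0.997, -0.001]
contact_force: [-0.8, -4.3, 0.0]
grip_width: 0.348
grasp_force: 2.4
```

Rest stop reached, 4 N. Stroke 2.

In the tool's units: -0.098 m / 0.75 = -0.1307, -0.09 m / 0.75 = -0.12.

Call:
{"api": "move_tool", "payload": {
  "motion": [0.35, 0.004, -0.016, 0, 0, 0.35, 0.008, -0.0333, 0, 0, 0.35, 0.0107, -0.0507, 0, 0, 0.35, 0.012, -0.068, 0, 0, 0.35, 0.012, -0.0853, 0, 0, 0.35, 0.0107, -0.1027, 0, 0, 0.35, 0.0067, -0.12, 0, 0, 0.35, 0.0013, -0.1307, 0, 0]
}}

```text
clock: 14.57
ee_pos: [0.4869, 0.2797, 0.0813]
eef_rot: [0.0, 0.074, 0.997, 0.001]
contact_force: [-1.1, 3.4, 0.2]
grip_width: 0.355
grasp_force: 1.4
```

Call:
{"api": "move_tool", "payload": {
  "motion": [0.35, 0, -0.0053, 0, 0, 0.35, -0.0013, -0.0107, 0, 0, 0.35, -0.0013, -0.0107, 0, 0]
}}

```text
clock: 14.82
ee_pos: [0.488, 0.2716, 0.0813]
eef_rot: [0.001, 0.075, 0.997, 0.0]
contact_force: [1.0, 0.2, 0.3]
grip_width: 0.349
grasp_force: 0.4
```

Call:
{"api": "move_tool", "payload": {
  "motion": [0.35, 0, -0.0027, 0, 0, 0.35, 0, -0.0027, 0, 0]
}}

```text
clock: 14.98
ee_pos: [0.4875, 0.2713, 0.0813]
eef_rot: [0.001, 0.074, 0.997, 0.001]
contact_force: [4.5, 4.1, -0.1]
grip_width: 0.353
grasp_force: 2.5
```

Notch 2 done. Return.

In the tool's units: 0.1 m / 0.75 = 0.1333, 0.09 m / 0.75 = 0.12.

Call:
{"api": "move_tool", "payload": {
  "motion": [0.35, 0.004, 0.016, 0, 0, 0.35, 0.008, 0.0333, 0, 0, 0.35, 0.0107, 0.0507, 0, 0, 0.35, 0.012, 0.068, 0, 0, 0.35, 0.012, 0.0853, 0, 0, 0.35, 0.0107, 0.1027, 0, 0, 0.35, 0.0067, 0.12, 0, 0, 0.35, 0.0013, 0.1333, 0, 0]
}}

```text
clock: 15.65
ee_pos: [0.4996, 0.3717, 0.0803]
eef_rot: [-0.001, 0.073, 0.997, -0.0]
contact_force: [-1.8, -1.9, 0.1]
grip_width: 0.355
grasp_force: 1.1
```

Call:
{"api": "move_tool", "payload": {
  "motion": [0.35, 0, 0.004, 0, 0, 0.35, -0.0013, 0.008, 0, 0, 0.35, -0.0013, 0.008, 0, 0]
}}

```text
clock: 15.9
ee_pos: [0.5021, 0.3755, 0.0805]
eef_rot: [-0.0, 0.074, 0.997, -0.0]
contact_force: [1.1, -0.5, 0.5]
grip_width: 0.348
grasp_force: 0.0
```

Call:
{"api": "move_tool", "payload": {
  "motion": [0.35, 0, 0.0027, 0, 0, 0.35, 0, 0.0027, 0, 0]
}}

```text
clock: 16.07
ee_pos: [0.5024, 0.3757, 0.0806]
eef_rot: [-0.001, 0.075, 0.997, -0.001]
contact_force: [-3.1, -4.6, 0.4]
grip_width: 0.35
grasp_force: 2.7
```

In the tool's units: -0.044 m / 0.75 = -0.0587, -0.04 m / 0.75 = -0.0533.

Call:
{"api": "move_tool", "payload": {
  "motion": [0.35, 0.004, -0.016, 0, 0, 0.35, 0.008, -0.032, 0, 0, 0.35, 0.0107, -0.0453, 0, 0, 0.35, 0.012, -0.0533, 0, 0, 0.35, 0.012, -0.0587, 0, 0]
}}

```text
clock: 16.48
ee_pos: [0.4868, 0.3351, 0.0813]
eef_rot: [-0.0, 0.074, 0.997, 0.001]
contact_force: [-3.1, 4.7, -0.3]
grip_width: 0.352
grasp_force: 1.9
```

Call:
{"api": "move_tool", "payload": {
  "motion": [0.35, 0.0013, -0.0053, 0, 0, 0.35, 0.0013, -0.0107, 0, 0]
}}

```text
clock: 16.65
ee_pos: [0.4851, 0.3276, 0.0812]
eef_rot: [0.0, 0.074, 0.997, 0.001]
contact_force: [-2.2, 4.3, 1.3]
grip_width: 0.35
grasp_force: 2.1
```

In the tool's units: -0.04 m / 0.75 = -0.0533, -0.034 m / 0.75 = -0.0453.

Call:
{"api": "move_tool", "payload": {
  "motion": [0.35, 0.0013, -0.016, 0, 0, 0.35, 0, -0.032, 0, 0, 0.35, -0.0027, -0.0453, 0, 0, 0.35, -0.004, -0.0533, 0, 0]
}}

```text
clock: 16.98
ee_pos: [0.4825, 0.2858, 0.081]
eef_rot: [0.0, 0.075, 0.997, -0.0]
contact_force: [-2.2, 2.7, 0.3]
grip_width: 0.353
grasp_force: 1.6
```

Call:
{"api": "move_tool", "payload": {
  "motion": [0.35, -0.0013, -0.0067, 0, 0, 0.35, -0.0013, -0.0067, 0, 0]
}}

```text
clock: 17.15
ee_pos: [0.483, 0.2806, 0.081]
eef_rot: [0.0, 0.075, 0.997, -0.0]
contact_force: [-0.5, 1.3, -0.3]
grip_width: 0.349
grasp_force: 0.4
```

Call:
{"api": "move_tool", "payload": {
  "motion": [0.35, -0.0013, -0.0067, 0, 0, 0.35, -0.0013, -0.0067, 0, 0]
}}

```text
clock: 17.32
ee_pos: [0.4834, 0.2763, 0.081]
eef_rot: [0.0, 0.075, 0.997, 0.0]
contact_force: [1.0, 2.1, -0.1]
grip_width: 0.355
grasp_force: 1.1
```

Call:
{"api": "move_tool", "payload": {
  "motion": [0.35, -0.0013, -0.004, 0, 0, 0.35, -0.0013, -0.004, 0, 0]
}}

```text
clock: 17.48
ee_pos: [0.4838, 0.2736, 0.081]
eef_rot: [0.0, 0.074, 0.997, 0.0]
contact_force: [2.0, 2.9, -0.6]
grip_width: 0.351
grasp_force: 1.4
```

The manual's scale: shifts go in shares of 0.75 m and turns go in shares of 2 rad. Converting my numbers, -0.004 m / 0.75 = -0.0053, -0.001 m / 0.75 = -0.0013.

Call:
{"api": "move_tool", "payload": {
  "motion": [0.35, -0.0013, -0.0053, 0, 0, 0.35, -0.0013, -0.0053, 0, 0]
}}

```text
clock: 17.65
ee_pos: [0.4839, 0.2717, 0.0812]
eef_rot: [0.001, 0.074, 0.997, 0.002]
contact_force: [3.4, 10.2, -4.5]
grip_width: 0.35
grasp_force: 5.4
```

Call:
{"api": "move_tool", "payload": {
  "motion": [0.35, 0.0027, 0.0173, 0, 0, 0.35, 0.0053, 0.0347, 0, 0, 0.35, 0.0067, 0.052, 0, 0, 0.35, 0.008, 0.0693, 0, 0, 0.35, 0.008, 0.0867, 0, 0, 0.35, 0.0053, 0.104, 0, 0, 0.35, 0.0013, 0.1213, 0, 0, 0.35, -0.004, 0.1333, 0, 0]
}}

```text
clock: 18.32
ee_pos: [0.5008, 0.3703, 0.0804]
eef_rot: [-0.0, 0.073, 0.997, -0.0]
contact_force: [-2.2, -1.4, -0.1]
grip_width: 0.355
grasp_force: 1.1
```

Call:
{"api": "move_tool", "payload": {
  "motion": [0.35, -0.0013, 0.004, 0, 0, 0.35, -0.0027, 0.008, 0, 0, 0.35, -0.0027, 0.008, 0, 0]
}}

```text
clock: 18.57
ee_pos: [0.5047, 0.3741, 0.0808]
eef_rot: [0.0, 0.074, 0.997, 0.0]
contact_force: [-0.4, -1.1, 0.3]
grip_width: 0.351
grasp_force: 0.0
```

Call:
{"api": "move_tool", "payload": {
  "motion": [0.35, 0, 0.0027, 0, 0, 0.35, 0, 0.0027, 0, 0]
}}

```text
clock: 18.73
ee_pos: [0.5051, 0.3751, 0.081]
eef_rot: [0.0, 0.075, 0.997, -0.0]
contact_force: [0.6, -1.1, -0.5]
grip_width: 0.349
grasp_force: 0.4
```

In the tool's units: 0.002 m / 0.75 = 0.0027.

Call:
{"api": "move_tool", "payload": {
  "motion": [0.35, 0, 0.0027, 0, 0, 0.35, 0, 0.0027, 0, 0]
}}

```text
clock: 18.9
ee_pos: [0.5052, 0.3753, 0.081]
eef_rot: [-0.0, 0.075, 0.997, -0.001]
contact_force: [-1.1, -8.2, 4.2]
grip_width: 0.354
grasp_force: 4.0
```

Call:
{"api": "move_tool", "payload": {
  "motion": [0.35, 0.0053, -0.016, 0, 0, 0.35, 0.0093, -0.032, 0, 0, 0.35, 0.012, -0.0427, 0, 0, 0.35, 0.0133, -0.0507, 0, 0, 0.35, 0.0133, -0.0507, 0, 0]
}}

```text
clock: 19.32
ee_pos: [0.4887, 0.3415, 0.0813]
eef_rot: [-0.0, 0.074, 0.997, 0.001]
contact_force: [-1.4, 1.7, -0.1]
grip_width: 0.348
grasp_force: 0.8
```

Call:
{"api": "move_tool", "payload": {
  "motion": [0.35, 0.0013, -0.004, 0, 0, 0.35, 0.0013, -0.004, 0, 0]
}}

```text
clock: 19.48
ee_pos: [0.488, 0.3391, 0.0813]
eef_rot: [0.0, 0.074, 0.997, 0.0]
contact_force: [-1.8, 3.6, 0.7]
grip_width: 0.35
grasp_force: 1.2
```

Call:
{"api": "move_tool", "payload": {
  "motion": [0.35, 0.0013, -0.004, 0, 0, 0.35, 0.0013, -0.004, 0, 0]
}}

```text
clock: 19.65
ee_pos: [0.4868, 0.336, 0.0812]
eef_rot: [0.0, 0.074, 0.997, 0.0]
contact_force: [-0.5, 3.0, 1.1]
grip_width: 0.349
grasp_force: 1.4
```

In the tool's units: -0.004 m / 0.75 = -0.0053, 0.001 m / 0.75 = 0.0013.

Call:
{"api": "move_tool", "payload": {
  "motion": [0.35, 0.0013, -0.0053, 0, 0, 0.35, 0.0013, -0.0053, 0, 0]
}}

```text
clock: 19.82
ee_pos: [0.4853, 0.3319, 0.0812]
eef_rot: [0.0, 0.075, 0.997, 0.0]
contact_force: [0.7, 2.9, 1.9]
grip_width: 0.348
grasp_force: 1.3
```

Call:
{"api": "move_tool", "payload": {
  "motion": [0.35, 0.0013, -0.0053, 0, 0, 0.35, 0.0013, -0.0053, 0, 0]
}}

```text
clock: 19.98
ee_pos: [0.4839, 0.328, 0.0812]
eef_rot: [0.0, 0.075, 0.997, 0.0]
contact_force: [1.9, 2.7, 1.0]
grip_width: 0.352
grasp_force: 1.3
```

Not solid yet, so this is notch 4. Continue, going slowly near the end.

In the tool's units: -0.036 m / 0.75 = -0.048, -0.03 m / 0.75 = -0.04.

Call:
{"api": "move_tool", "payload": {
  "motion": [0.35, 0.0013, -0.0133, 0, 0, 0.35, 0, -0.0267, 0, 0, 0.35, -0.0013, -0.04, 0, 0, 0.35, -0.0027, -0.048, 0, 0]
}}

```text
clock: 20.32
ee_pos: [0.4792, 0.2926, 0.081]
eef_rot: [-0.001, 0.074, 0.997, 0.0]
contact_force: [-2.6, 5.7, 1.8]
grip_width: 0.349
grasp_force: 2.7
```

Call:
{"api": "move_tool", "payload": {
  "motion": [0.35, -0.0013, -0.0067, 0, 0, 0.35, -0.0013, -0.0067, 0, 0]
}}

```text
clock: 20.48
ee_pos: [0.4797, 0.2867, 0.0809]
eef_rot: [-0.001, 0.075, 0.997, -0.0]
contact_force: [-1.0, 2.2, 1.3]
grip_width: 0.348
grasp_force: 1.0
```

Call:
{"api": "move_tool", "payload": {
  "motion": [0.35, -0.0013, -0.0067, 0, 0, 0.35, -0.0013, -0.0067, 0, 0]
}}

```text
clock: 20.65
ee_pos: [0.4801, 0.2821, 0.0809]
eef_rot: [-0.0, 0.074, 0.997, -0.0]
contact_force: [-2.4, 4.8, 0.5]
grip_width: 0.355
grasp_force: 1.8
```

Call:
{"api": "move_tool", "payload": {
  "motion": [0.35, -0.0013, -0.004, 0, 0, 0.35, -0.0013, -0.004, 0, 0]
}}

```text
clock: 20.82
ee_pos: [0.4805, 0.2795, 0.0808]
eef_rot: [-0.0, 0.074, 0.997, 0.0]
contact_force: [-2.0, 4.4, 1.7]
grip_width: 0.351
grasp_force: 2.0
```

Call:
{"api": "move_tool", "payload": {
  "motion": [0.35, -0.0053, -0.004, 0, 0, 0.35, -0.0053, -0.004, 0, 0]
}}

```text
clock: 20.98
ee_pos: [0.4841, 0.2759, 0.0807]
eef_rot: [-0.001, 0.074, 0.997, -0.0]
contact_force: [-2.0, 4.8, 0.6]
grip_width: 0.352
grasp_force: 2.2
```

Call:
{"api": "move_tool", "payload": {
  "motion": [0.35, -0.0027, -0.004, 0, 0, 0.35, -0.0027, -0.004, 0, 0]
}}

```text
clock: 21.15
ee_pos: [0.4854, 0.2728, 0.0806]
eef_rot: [-0.001, 0.074, 0.997, -0.0]
contact_force: [-2.6, 4.2, 0.1]
grip_width: 0.349
grasp_force: 2.2
```

Call:
{"api": "move_tool", "payload": {
  "motion": [0.35, 0, -0.0027, 0, 0, 0.35, 0, -0.0027, 0, 0]
}}

```text
clock: 21.32
ee_pos: [0.4855, 0.2716, 0.0807]
eef_rot: [0.0, 0.074, 0.997, 0.001]
contact_force: [0.4, 8.1, -2.2]
grip_width: 0.35
grasp_force: 4.0
```

Far stop again. Return and test for solid.

In the tool's units: 0.1 m / 0.75 = 0.1333, 0.091 m / 0.75 = 0.1213.

Call:
{"api": "move_tool", "payload": {
  "motion": [0.35, 0.004, 0.0173, 0, 0, 0.35, 0.008, 0.0347, 0, 0, 0.35, 0.0107, 0.052, 0, 0, 0.35, 0.012, 0.0693, 0, 0, 0.35, 0.0107, 0.0867, 0, 0, 0.35, 0.008, 0.104, 0, 0, 0.35, 0.004, 0.1213, 0, 0, 0.35, -0.0013, 0.1333, 0, 0]
}}

```text
clock: 21.98
ee_pos: [0.501, 0.371, 0.0803]
eef_rot: [-0.0, 0.074, 0.997, -0.0]
contact_force: [-2.1, -1.4, 0.4]
grip_width: 0.348
grasp_force: 1.1
```

Call:
{"api": "move_tool", "payload": {
  "motion": [0.35, 0, 0.004, 0, 0, 0.35, -0.0013, 0.008, 0, 0, 0.35, -0.0013, 0.008, 0, 0]
}}

```text
clock: 22.23
ee_pos: [0.5037, 0.3751, 0.0807]
eef_rot: [0.0, 0.074, 0.997, -0.0]
contact_force: [-0.3, -0.3, 0.4]
grip_width: 0.348
grasp_force: 0.0
```

Call:
{"api": "move_tool", "payload": {
  "motion": [0.35, 0, 0.004, 0, 0, 0.35, 0, 0.004, 0, 0]
}}

```text
clock: 22.4
ee_pos: [0.504, 0.3755, 0.0808]
eef_rot: [-0.0, 0.075, 0.997, -0.002]
contact_force: [-1.9, -7.4, 0.8]
grip_width: 0.347
grasp_force: 3.7
```

Call:
{"api": "move_tool", "payload": {
  "motion": [0.35, 0.0053, -0.016, 0, 0, 0.35, 0.0093, -0.032, 0, 0, 0.35, 0.012, -0.0427, 0, 0, 0.35, 0.012, -0.0427, 0, 0]
}}

```text
clock: 22.73
ee_pos: [0.4895, 0.3474, 0.0814]
eef_rot: [-0.0, 0.074, 0.997, 0.001]
contact_force: [-1.0, 2.8, -2.2]
grip_width: 0.351
grasp_force: 1.7
```

Call:
{"api": "move_tool", "payload": {
  "motion": [0.35, 0.0013, -0.004, 0, 0, 0.35, 0.0013, -0.004, 0, 0]
}}

```text
clock: 22.9
ee_pos: [0.4887, 0.3456, 0.0814]
eef_rot: [0.0, 0.074, 0.997, 0.001]
contact_force: [-0.1, 4.7, -1.8]
grip_width: 0.352
grasp_force: 2.2
```

Call:
{"api": "move_tool", "payload": {
  "motion": [0.35, 0.0013, -0.004, 0, 0, 0.35, 0.0013, -0.004, 0, 0]
}}

```text
clock: 23.07
ee_pos: [0.4875, 0.3429, 0.0814]
eef_rot: [0.001, 0.074, 0.997, 0.001]
contact_force: [0.7, 5.5, -2.4]
grip_width: 0.349
grasp_force: 2.3
```

In the tool's units: -0.003 m / 0.75 = -0.004.

Call:
{"api": "move_tool", "payload": {
  "motion": [0.35, 0, -0.004, 0, 0, 0.35, 0, -0.004, 0, 0]
}}

```text
clock: 23.23
ee_pos: [0.4866, 0.3405, 0.0814]
eef_rot: [0.0, 0.074, 0.997, 0.001]
contact_force: [-1.2, 6.5, -1.4]
grip_width: 0.351
grasp_force: 2.7
```

Call:
{"api": "move_tool", "payload": {
  "motion": [0.35, 0, -0.004, 0, 0, 0.35, 0, -0.004, 0, 0]
}}

```text
clock: 23.4
ee_pos: [0.4858, 0.3383, 0.0814]
eef_rot: [0.0, 0.073, 0.997, 0.002]
contact_force: [-2.0, 9.2, -2.9]
grip_width: 0.348
grasp_force: 4.1
```

Call:
{"api": "move_tool", "payload": {
  "motion": [0.35, 0, -0.0027, 0, 0, 0.35, 0, -0.0027, 0, 0]
}}

```text
clock: 23.57
ee_pos: [0.4854, 0.3371, 0.0815]
eef_rot: [0.0, 0.073, 0.997, 0.002]
contact_force: [-1.8, 10.1, -3.9]
grip_width: 0.351
grasp_force: 5.1
```

Call:
{"api": "move_tool", "payload": {
  "motion": [0.35, 0, -0.0027, 0, 0, 0.35, 0, -0.0027, 0, 0, 0.35, 0, -0.0027, 0, 0]
}}

```text
clock: 23.82
ee_pos: [0.485, 0.3359, 0.0814]
eef_rot: [0.0, 0.073, 0.997, 0.002]
contact_force: [-1.8, 12.8, -3.6]
grip_width: 0.353
grasp_force: 6.1
```

Call:
{"api": "move_tool", "payload": {
  "motion": [0.35, 0, -0.0013, 0, 0, 0.35, 0, -0.0013, 0, 0]
}}

```text
clock: 23.98
ee_pos: [0.4848, 0.3353, 0.0815]
eef_rot: [0.0, 0.073, 0.997, 0.003]
contact_force: [-1.9, 13.3, -5.9]
grip_width: 0.347
grasp_force: 6.8
```

Solid at about 0.2 rad (13 N and rising, against 3 N at the same place on earlier strokes), so the jar is fully clamped. Swing back to rest, open and lift away.

Call:
{"api": "move_tool", "payload": {
  "motion": [0.35, -0.0013, 0.0107, 0, 0, 0.35, -0.004, 0.024, 0, 0, 0.35, -0.008, 0.0373, 0, 0, 0.35, -0.012, 0.048, 0, 0, 0.35, -0.0147, 0.0533, 0, 0, 0.35, -0.0147, 0.056, 0, 0, 0.35, -0.0147, 0.056, 0, 0]
}}

```text
clock: 24.57
ee_pos: [0.5035, 0.3705, 0.0807]
eef_rot: [0.0, 0.075, 0.997, -0.0]
contact_force: [-0.7, 0.7, -0.8]
grip_width: 0.352
grasp_force: 0.0
```

Call:
{"api": "move_tool", "payload": {
  "motion": [0.35, 0, 0.0027, 0, 0, 0.35, 0, 0.0027, 0, 0]
}}

```text
clock: 24.73
ee_pos: [0.5035, 0.3721, 0.0808]
eef_rot: [0.0, 0.075, 0.997, -0.0]
contact_force: [1.1, -2.3, -0.2]
grip_width: 0.35
grasp_force: 1.0
```

Call:
{"api": "move_tool", "payload": {
  "motion": [0.35, 0, 0.0027, 0, 0, 0.35, 0, 0.0027, 0, 0]
}}

```text
clock: 24.9
ee_pos: [0.5037, 0.3745, 0.0809]
eef_rot: [0.0, 0.075, 0.997, -0.0]
contact_force: [1.8, -2.9, 0.1]
grip_width: 0.35
grasp_force: 1.3
```

```bash
python3 to.py .5035 .3755 .08
```

```text
t 24.90 tool delta [0.0003 0.001  0.0009] closure az deg 81.5 pos [0.5037 0.3745 0.0809] F [ 1.8 -2.9  0.1] q [-0.89  0.43  0.23  1.71 -0.11  1.01  0.8 ]
```

In the tool's units: 0.003 m / 0.75 = 0.004.

Call:
{"api": "move_tool", "payload": {
  "motion": [0.35, 0, 0.004, 0, 0, 0.35, 0, 0.004, 0, 0, 0.35, 0, 0.004, 0, 0]
}}

```text
clock: 25.15
ee_pos: [0.504, 0.3756, 0.0808]
eef_rot: [-0.0, 0.075, 0.997, -0.002]
contact_force: [-0.4, -9.6, 3.9]
grip_width: 0.351
grasp_force: 4.8
```

Call:
{"api": "move_tool", "payload": {
  "motion": [0.35, 0, -0.008, 0, 0, 0.35, 0, -0.012, 0, 0, 0.5, 0, -0.012, 0, 0, 0.6, 0, -0.012, 0, 0, 0.6, 0, -0.012, 0, 0]
}}

```text
clock: 25.57
ee_pos: [0.5024, 0.3696, 0.081]
eef_rot: [0.0, 0.074, 0.997, 0.0]
contact_force: [-0.8, 0.4, 0.7]
grip_width: 0.602
grasp_force: 0.0
```

Call:
{"api": "move_tool", "payload": {
  "motion": [0.6, 0, 0, -0.0533, 0, 0.6, 0, 0, -0.1067, 0, 0.6, 0, 0, -0.16, 0, 0.6, 0, 0, -0.2, 0, 0.6, 0, 0.04, -0.2, 0, 0.6, 0, 0.08, -0.2, 0, 0.6, 0, 0.1067, -0.2, 0, 0.6, 0, 0.1067, -0.2, 0]
}}

```text
clock: 26.23
ee_pos: [0.5124, 0.4535, 0.2302]
eef_rot: [-0.001, 0.072, 0.997, 0.001]
contact_force: [-1.5, -0.6, -1.2]
grip_width: 0.602
grasp_force: 0.0
```

```bash
python3 - <<'E'
from h import *
from workcell import bot
np.set_printoptions(precision=4,suppress=True)
s,_=bot.camera("side");t,_=bot.camera("top");o=bot.get_obs();w,_=bot.camera("wrist");I=bot.camera_info("wrist")
for c,st,m in blobs(w,(0,150,50),(8,255,255),100): print("red",c,st,wcast(I,o,c,.098),wcast(I,o,(st[0]+st[2]/2,st[1]+st[3]-1),.098))
for n,p,lo,hi in(("top",t,(0,180,80),(5,255,255)),):
    for c,st,m in blobs(p,lo,hi): print(n,c,cast(bot.camera_info(n),c,.098))
cv2.imwrite("pics/c5.png",np.hstack([cv2.resize(s[160:370,150:360],(400,400)),cv2.resize(w,(400,300))[:300].repeat(1,0) if 0 else cv2.copyMakeBorder(cv2.resize(w,(400,300)),0,100,0,0,0)]))
E
```

```text
red [191.6167 199.9639] [178 185  28  31 527] [0.4954 0.3762 0.098 ] [0.5086 0.3734 0.098 ]
top [126.9556 215.7333] [0.5015 0.3679 0.098 ]
```

View pics/c5.png

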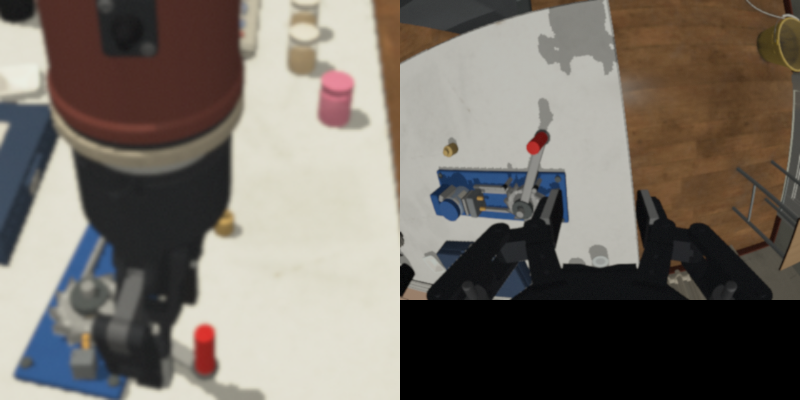

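The wrist view shows the pad on the jar at (455,205) and the weight and lever free. The top view puts the knob at (0.5015,0.3679), which is the computed rest position. The bystanders seen here, the weight and the two beige jars, are standing, and the gripper is clear. Handing in.

```bash
python3 -c "
from workcell import bot
print(bot.finish_job())"
```

```text
the job is handed in; nothing more can be done
None
```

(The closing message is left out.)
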